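# Preload the steering-stem collar

## Robot

A 6-joint arm with a two-finger parallel gripper is mounted at the origin on the work surface. World frame = base frame: x ahead of the robot, y to its left, z up, the work surface at z = 0. Lengths are in m, angles in rad, forces in N, time in s.
With the tool pointing down it reaches from about 0.375 to 0.9 m from the base axis. Payload 3.1 kg.
Tool frame: the origin (TCP) lies midway between the tips of the shut fingers; the grasp point (between the pads) lies 19 mm behind it (pinch_z is the distance from the TCP to the grasp point, in m); y points along the fingers, z is the direction in which the jaws open and shut, and the axes are right-handed (so a half turn about y gives the same grasp; the last joint's range is limited). The gripper opens to 87 mm and grips with 3 to 60 N. Pads are 19 mm wide; open, the fingers measure 117 mm over their backs; the gripper's body (75 mm by 190 mm) begins 51 mm behind the grasp point.
Start: joints at [1.123, 0.527, 1.433, -0, 1.181, -0.178], TCP at [0.166, 0.603, 0.223] pointing down, gripper open.
Joint ranges: [-3.08, 3.08], [-0.75, 2.2], [0.22, 2.44], [-1.43, 4.57], [0, 2.65], [-2.85, 2.85]. Speed limits (rad/s): [2.79, 2.79, 3.14, 3.14, 3.14, 3.14].

## Interface

Orientations are given as a unit quaternion [x, y, z, w].
In Python, from rig import * gives the robot as it stands.
- The arm moves only by the tool drive_tool, never from a script. Its argument "plan" is a list of rows, each a list of 7 numbers: the shift along the tool's x, y, z in mm, then the turn, a rotation vector about the tool's x, y, z in degrees, then the finger opening in mm, from 0 to 87. A call has 1 to 10 rows; each row is the pose to reach, as a shift and turn from the pose commanded when the call began, along the tool's axes at that moment; what a row does not reach only later rows make up. A row lasts 1/10 s, in which the tool goes at most 50 mm and 8.59 degrees, less where a joint would pass 70% of its speed; a pose out of reach is approached as far as the arm can. A call with a gripper value outside its range is refused whole. The fingers move at their own pace and stop on an object; "newtons" is the grip in N (left out, the last holds). Time passes only in rows, so rows that repeat a pose let the fingers close. It gives the time, the measured TCP pose, the force and the opening at its end, in the units of the state.
- get_obs(): the state, without advancing time (a new reading comes with each control period).
- camera(name): name is "side" or "top" or "wrist"; returns the picture (400x640x3 uint8, blue, green, red); there is no depth.
- get_calibration(name): a dict with "fx", "fy", "cx", "cy" (pixels), "D" ([k1, k2, p1, p2, k3] as OpenCV has them; the pictures are not rectified), "origin" and "rotation" of the camera in the world; the wrist camera has in their place "tool_from_camera" (4x4, takes a point from camera to tool coordinates, whose origin is the TCP and whose axes are the tool frame's). Camera axes: x right, y down, z forward; pixel columns grow to the right and rows downward; lengths in m; the calibration is good to about 2 mm. A picture is of the moment at which its call begins: read the wrist's pose just before it. get_calibration takes no time and is no camera call.
- hand_in(): hands the job in, once; it reports no verdict.
Trained networks look in the newest picture that a camera, given by its name, has taken for a name from the list of things; names that differ only in an ending like _2 or _b are one class to them, and where a whole thing is asked for, a point or a joint stands for the part that bears it (a point fixed in the world has none). Each returns a list of dicts, best first, with "conf" (0 to 1); they miss things now and then, are a little off and sometimes report something else, mostly with a low value. They report only what shows in the picture. A call takes as long as a camera call. They do not tell look-alikes from the thing itself.
- spot_in(camera, target): "location" ([column, row] in pixels, amid what is visible of it).
- mark_of(camera, target): "location" ([column, row] in pixels: a listed point, or the origin of a listed thing).
The state is a dict: "time": time; "q": joint angles; "joint_velocities": joint speeds; "joint_torque": joint torques, N m; "position": TCP position; "tool_rot": TCP orientation; "ft_force": force on the tool from outside, world axes, zero at the start; "moment": the same for the moment, N m; "grip_width": finger opening in m.
Only numpy, scipy, OpenCV 4.12 (cv2) and the standard library are available. Lean on these libraries where they do the work, as an engineer would, in place of code of your own. Each camera call takes 0.05 s, during which the arm holds its last target. There are 200 camera calls.

## Task

On the small black work stand, pinch the upright stem and turn it until its bright flat faces squarely the way the stand's yellow pointer points. Then take the orange collar, slide it down over the stem with its set-screw on the flat, and press it down so that it pushes the brass spring sleeve fully home against its stop. Finish while still gripping the collar and holding it down there (do not let go), with the stem's flat still facing the pointer's way; leave the other things on the bench where they are.

Things in the scene. Friction and masses are not known exactly. Their poses are not given: they have to be found in the camera images.
- stand: Fixed black stand: base plate 130 x 130 x 10 mm, round housing 52 mm across up to 65 mm above the bench, steel shoulder 31 mm across up to 77 mm. A yellow L-shaped pointer runs up the housing's side and out over the plate to 62 mm from the axis. Origin: on the stem's axis at bench level; +x the way the pointer points (away from the robot, within 0.6 rad of world +x), z up.
- stem (a joint): Upright black stem turning on the stand's vertical axis, 26 mm diameter, top 150 mm above the bench (last 4 mm tapered), 50 mm free above the sleeve. Value in rad, counter-clockwise from above: direction of its flat minus that of the pointer; 0 = flat faces the pointer's way. Starts 0.5 to 1.45. No end stops; 0.12 N m dry friction, stays where left.
- stem_flat (a point): Middle of the stem's bright flat (the only one, 18 mm wide, full length), 9 mm from the stem's axis, 125 mm above the bench. The stem is 22 mm thick across the flat, 26 mm elsewhere. A white line on the stem's top end runs from the axis towards the flat. Turns with the stem: +x is the direction the flat faces, z up.
- sleeve (a joint): The brass spring sleeve round the stem: a disc 38 mm across, 12 mm thick, on a coil spring. Value in m, how far it is pushed down: 0 at rest (top 100 mm above the bench), 0.010 at its stop (top 90 mm above the bench). The spring pushes up with about 4.5 N at rest and 10.5 N at the stop, and lifts the collar again if it is let go.
- sleeve_top (a point): Centre of the sleeve's top face, on the stem's axis; 100 mm above the bench at rest, moves down with the sleeve.
- collar: Loose orange shaft collar: 46 mm outside, 22 mm high, round bore 29 mm, about 0.12 kg, lying flat on the bench. Origin: on its axis at its underside; z up; +x towards its set-screw (within 1 rad of world +x at the start). A white line on top marks the screw. Grip it across its y axis, clear of the screw.
- collar_screw (a point): Outer face of the set-screw's dark head (10 mm across): 30 mm from the collar's axis along its +x, 11 mm above its underside. Inside, the screw's steel point (6 mm wide) stands into the bore to 10.5 mm from the axis, so the collar goes down on the stem only with the point on the flat (about 0.25 rad of slack either way).
- spacer: Bystander: plain brass ring 32 mm across, 12 mm high, without a screw, about 80 mm from the collar's axis on the side away from its screw. Origin under its centre.
- bearing: Bystander: steel ball bearing 34 mm across, 11 mm high, about 85 mm from the collar's axis on the screw's side. Origin under its centre.
- driver: Bystander: black and blue cordless screwdriver lying on its side, 200 mm long, 60 mm high, on the far side of the bench. Origin under the motor body's middle.
- pliers: Bystander: pliers with orange handles, 190 mm long, lying flat on the far side. Origin at the pivot, at bench level.
- hex_driver: Bystander: hand screwdriver with a yellow handle, lying at the left. Origin on its underside.
- grip_block: Bystander: black rubber block 90 x 35 x 32 mm at the right. Origin under its centre.
Not all that is in view belongs to the job. Leave any blue look-alike of the stand alone. There is more than one size of the collar; the job needs the larger.

How it is judged:
By the outcome, as a careful person would: the job done as asked, in the order asked, and still so for the second after the job is handed in, while the arm keeps its last pose, push and grip.
It also fails if it takes over 58 s, if anything falls off the work surface, if the arm or the gripper's body presses on something with over 40 N, if the wrist force passes 120 N, or if a joint passes its speed limit or range.

## Working session

There is one attempt and no reset: what is moved stays moved. The work goes in short steps, Python scripts to look and compute and a tool call to move; the robot and the scene stay as the last step left them, time stands still between calls to the robot, and variables do not carry over. Pictures are saved under pics/ and viewed, about 8 in all and at most 12, crops included, and the job is handed in when it is done.

Besides the shell and the picture viewer there is one more tool, called by a JSON object that holds its "method" and its "body", one argument or row to a line. drive_tool: Moves the arm, as the interface text tells. Its arguments: {"type":"object","properties":{"plan":{"type":"array","items":{"type":"array","items":{"type":"number"}}},"newtons":{"type":"number"}},"required":["plan"]}

```bash
mkdir -p pics; ls
cat > h.py <<'E'
from rig import *
import numpy as np, cv2
from scipy.spatial.transform import Rotation as R
def cam(n):
    c=get_calibration(n); K=np.array([[c['fx'],0,c['cx']],[0,c['fy'],c['cy']],[0,0,1]]); D=np.array(c['D'],float)
    if 'origin' in c: return K,D,np.array(c['origin']),np.array(c['rotation'])
    o=get_obs(); T=np.array(c['tool_from_camera']); Rt=R.from_quat(o['tool_rot']).as_matrix()
    return K,D,Rt@T[:3,3]+np.array(o['position']),Rt@T[:3,:3]
def atz(C,px,z):
    K,D,o,Rm=C; u=cv2.undistortPoints(np.array([[px]],float),K,D)[0,0]; d=Rm@np.array([u[0],u[1],1]); return o+d*(z-o[2])/d[2]
def proj(C,P):
    K,D,o,Rm=C; P=np.atleast_2d(P); return cv2.projectPoints((P-o)@Rm,np.zeros(3),np.zeros(3),K,D)[0][:,0]
E
python3 - <<'E'
from h import *
o=get_obs(); print(o)
for n in('top','side'):
    im=camera(n); cv2.imwrite(f'pics/{n}0.png',im); C=cam(n); print(n,C[2],C[3][:,2])
    for t,z in(('stand',0),('sleeve_top',.1),('stem_flat',.125),('collar',0),('collar_screw',.011),('spacer',0),('bearing',0)):
        for r in mark_of(n,t)[:3]: print(t,np.round(r['location'],1),round(r['conf'],2),np.round(atz(C,r['location'],z),4))
print(get_calibration('wrist'))
E
```

```text
pics
{'time': 0.0, 'q': array([ 1.12353594e+00,  5.28425871e-01,  1.43390883e+00, -8.72722961e-06,
        1.18137834e+00, -1.78486484e-01]), 'joint_velocities': array([ 2.87558984e-03,  1.08619049e-03,  4.96070752e-04, -7.53738195e-07,
        2.79653285e-04, -1.29707702e-03]), 'joint_torque': array([ 1.50534321e-03, -4.40042102e+01, -1.76591116e+01,  6.32895716e-02,
        5.85482048e-02, -1.78563528e-04]), 'position': array([0.16561335, 0.60190099, 0.22159431]), 'tool_rot': array([ 0.70144518, -0.09496697,  0.09451091, -0.70001687]), 'ft_force': array([-0.02414322,  0.12838389, -1.02003015]), 'moment': array([ 0.04467856,  0.022291  , -0.01495306]), 'grip_width': 0.08719065426374653}Traceback (most recent call last):
  File "<stdin>", line 4, in <module>
IndexError: too many indices for array: array is 1-dimensional, but 2 were indexed
```

```bash
sed -i "s/np.array(c\['rotation'\])$/R.from_quat(c['rotation']).as_matrix()/" h.py
python3 - <<'E'
from h import *
ims=[]
for n in('top','side'):
    im=camera(n); cv2.imwrite(f'pics/{n}1.png',im); C=cam(n); print(n,get_calibration(n)['rotation'],C[2],C[3][:,2])
    for t,z in(('stand',0),('sleeve_top',.1),('stem_flat',.125),('collar',0),('collar_screw',.011),('spacer',0),('bearing',0)):
        for r in mark_of(n,t)[:3]: print(t,np.round(r['location'],1),round(r['conf'],2),np.round(atz(C,r['location'],z),4))
print(get_calibration('wrist'))
E
```

```text
top [-0.70279752  0.70996031 -0.02877402  0.03469951] [0.45846421 0.0177035  1.25508143] [ 0.08971517  0.00791663 -0.995936  ]
stand [289.  278.6] 0.75 [0.3218 0.1377 0.    ]
stand [285.2 209.2] 0.56 [0.5472 0.1499 0.    ]
sleeve_top [464.  193.4] 0.65 [ 0.5824 -0.4016  0.1   ]
sleeve_top [282.2 204.5] 0.54 [0.5545 0.1484 0.1   ]
sleeve_top [281.1 284.9] 0.5 [0.3145 0.1516 0.1   ]
stem_flat [278.1 205.8] 0.4 [0.5487 0.1578 0.125 ]
stem_flat [284.1 280.8] 0.4 [0.3293 0.14   0.125 ]
collar [463.  193.1] 0.58 [ 0.5942 -0.4347  0.    ]
collar [361.9 247.8] 0.48 [ 0.4185 -0.1002  0.    ]
collar [375.6 222.6] 0.42 [ 0.5001 -0.1466  0.    ]
collar_screw [366.3 247.9] 0.66 [ 0.4184 -0.1133  0.011 ]
collar_screw [194.1 234.5] 0.6 [0.4673 0.4442 0.011 ]
collar_screw [369.  210.1] 0.51 [ 0.5406 -0.1246  0.011 ]
spacer [390.3 243.5] 0.42 [ 0.4317 -0.1928  0.    ]
bearing [421.  150.6] 0.58 [ 0.7378 -0.3023  0.    ]
bearing [360.5 196.9] 0.51 [ 0.5853 -0.0988  0.    ]
side [ 0.91335604 -0.24278084  0.08101098 -0.31666297] [ 0.19825201 -0.5883603   0.97305758] [ 0.30174313  0.53911624 -0.78632357]
[... 631 characters left out ...]
ring [327.4 282.8] 0.57 [ 0.4438 -0.1822  0.    ]
bearing [353.1 241.1] 0.44 [ 0.5771 -0.1043  0.    ]
bearing [438.8 268.6] 0.22 [ 0.7365 -0.2997  0.    ]
{'fx': 331.02713542219493, 'fy': 331.02713542219493, 'cx': 324.1029656084158, 'cy': 193.23420484970603, 'D': array([-0.06929254,  0.        ,  0.        ,  0.        ,  0.        ]), 'tool_from_camera': array([[ 6.57445324e-04,  9.63286776e-01,  2.68473752e-01,
        -7.40961828e-02],
       [ 7.91556123e-04, -2.68474227e-01,  9.63286542e-01,
        -1.62356253e-01],
       [ 9.99999471e-01, -4.20796191e-04, -9.39002671e-04,
        -9.27586617e-04],
       [ 0.00000000e+00,  0.00000000e+00,  0.00000000e+00,
         1.00000000e+00]])}
```

View pics/top1.png

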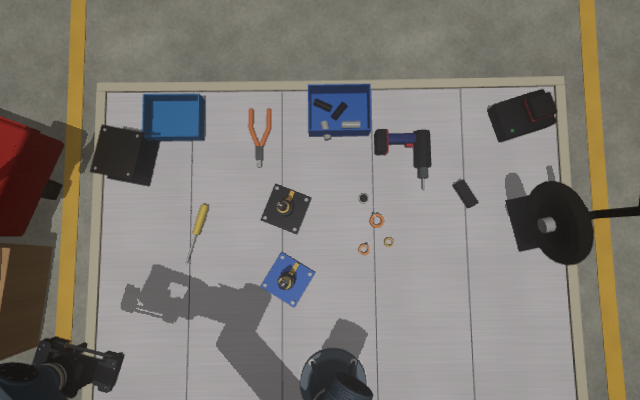

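View pics/side1.png

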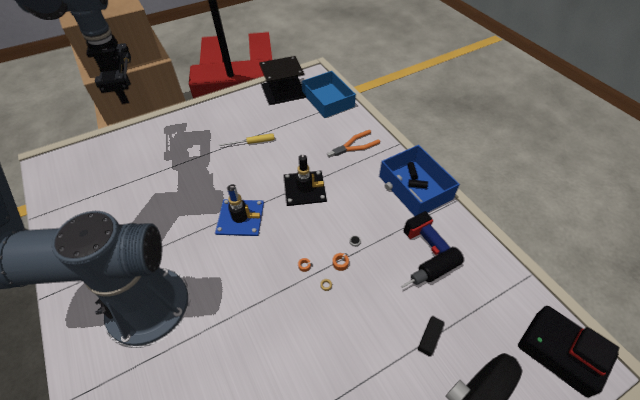

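```bash
cat >> h.py <<'E'
def goto(p,jaw):
    "shift mm + rotvec deg in tool axes, to world TCP p, pointing down, jaw (tool z) along world angle jaw (mod pi, nearest)"
    o=get_obs(); Rt=R.from_quat(o['tool_rot']); z=Rt.as_matrix()[:,2]; cur=np.arctan2(z[1],z[0])
    j=cur+(jaw-cur+np.pi/2)%np.pi-np.pi/2
    Z=np.array([np.cos(j),np.sin(j),0]); Y=np.array([0,0,-1.]); G=np.stack([np.cross(Y,Z),Y,Z],1)
    dR=(Rt.inv()*R.from_matrix(G)).as_rotvec(degrees=True)
    print('t',o['time'],'pos',np.round(o['position'],4),'jaw',round(cur,4),'->',round(j,4),'shift',np.round(Rt.inv().apply(np.array(p)-o['position'])*1000,1),'rot',np.round(dR,2),'F',np.round(o['ft_force'],1),'w',round(o['grip_width'],4),'q',np.round(o['q'],2))
E
python3 - <<'E'
from h import *
print(R.from_quat(get_obs()['tool_rot']).as_matrix().round(3))
goto((.545,.15,.31),0.5)
E
```

```text
[[ 0.964  0.     0.266]
 [-0.266  0.     0.964]
 [ 0.    -1.     0.   ]]
t 0.85 pos [0.166  0.6025 0.2226] jaw 1.302 -> 0.5 shift [ 485.6  -87.4 -335.6] rot [-0.   45.95  0.  ] F [-0.5 -0.5 -1. ] w 0.0873 q [ 1.12  0.53  1.43 -0.    1.18 -0.18]
```

{"method": "drive_tool", "body": {
  "plan": [
    [486,-87,-336,0,46,0,87],
    [486,-87,-336,0,46,0,87],
    [486,-87,-336,0,46,0,87],
    [486,-87,-336,0,46,0,87],
    [486,-87,-336,0,46,0,87],
    [486,-87,-336,0,46,0,87],
    [486,-87,-336,0,46,0,87],
    [486,-87,-336,0,46,0,87],
    [486,-87,-336,0,46,0,87],
    [486,-87,-336,0,46,0,87]
  ]
}}

```text
time: 1.85
position: [0.4846, 0.2215, 0.296]
tool_rot: [-0.608, 0.361, -0.361, 0.608]
ft_force: [1.4, 0.2, 0.3]
grip_width: 0.0868
```

Run:
```python
from h import *
goto((.545,.15,.31),0.5)
```

```text
t 1.85 pos [0.4846 0.2215 0.296 ] jaw 0.499 -> 0.5 shift [ 91.7 -14.   18.9] rot [-0.04 -0.06 -0.  ] F [1.4 0.2 0.3] w 0.0868 q [ 0.22  0.32  1.57  0.    1.25 -0.28]
```

{"method": "drive_tool", "body": {
  "plan": [
    [90,-14,19,0,0,0,87],
    [90,-14,19,0,0,0,87],
    [90,-14,19,0,0,0,87],
    [90,-14,19,0,0,0,87]
  ]
}}

```text
time: 2.25
position: [0.5435, 0.1526, 0.3092]
tool_rot: [-0.608, 0.362, -0.361, 0.608]
ft_force: [0.3, 0.5, -1.1]
grip_width: 0.0869
```

Run:
```python
from h import *
goto((.545,.15,.31),0.5)
C=cam('wrist'); im=camera('wrist'); cv2.imwrite('pics/w2.png',im)
for t,z in(('stand',0),('sleeve_top',.1),('stem_flat',.125)):
    for r in mark_of('wrist',t)[:3]: print(t,np.round(r['location'],1),round(r['conf'],2),np.round(atz(C,r['location'],z),4))
cv2.imwrite('pics/w2v.png',cv2.resize(im,(800,500),interpolation=cv2.INTER_CUBIC))
```

```text
t 2.25 pos [0.5435 0.1526 0.3092] jaw 0.4968 -> 0.5 shift [ 2.9 -0.8  0.1] rot [ 0.02 -0.18 -0.04] F [ 0.3  0.5 -1.1] w 0.0869 q [ 0.08  0.35  1.48  0.    1.31 -0.42]
stand [324.6 157.3] 0.98 [0.5451 0.1481 0.    ]
stand [178.3  83.6] 0.97 [0.3179 0.143  0.    ]
stand [269.  304.9] 0.67 [ 0.5811 -0.1109  0.    ]
sleeve_top [325.2 177.2] 0.97 [0.5488 0.1426 0.1   ]
sleeve_top [139.8  83.2] 0.92 [0.3191 0.1391 0.1   ]
stem_flat [132.5  87.6] 0.96 [0.3264 0.1366 0.125 ]
stem_flat [333.3 176.1] 0.79 [0.5531 0.1527 0.125 ]
stem_flat [326.4 156.5] 0.17 [0.5364 0.1678 0.125 ]
```

View pics/w2v.png

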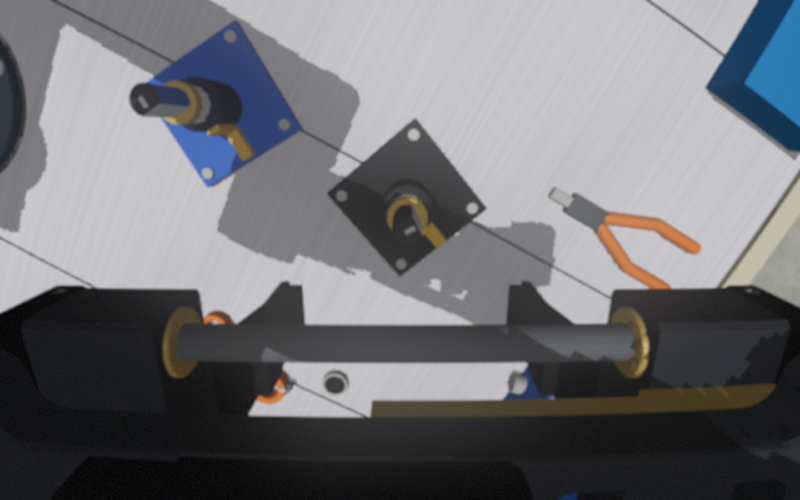

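Run:
```python
from h import *
im=cv2.imread('pics/w2.png'); C=cam('wrist')
P=[atz(C,np.array(p)*.8,.01) for p in((416,120),(486,209),(402,275),(328,192))]
print(np.round(P,4),'centre',np.mean(P,0).round(4))
for i in range(4): d=P[(i+1)%4]-P[i]; print(np.hypot(*d[:2]).round(4),np.arctan2(d[1],d[0]).round(3))
c=im[90:230,255:395]; cv2.imwrite('pics/c3.png',cv2.resize(c,(600,600),interpolation=cv2.INTER_CUBIC))
```

```text
[[0.5123 0.2299 0.01  ]
 [0.6294 0.1829 0.01  ]
 [0.5837 0.0673 0.01  ]
 [0.4633 0.1143 0.01  ]] centre [0.5472 0.1486 0.01  ]
0.1262 -0.382
0.1244 -1.947
0.1292 2.769
0.1256 1.171
```

View pics/c3.png

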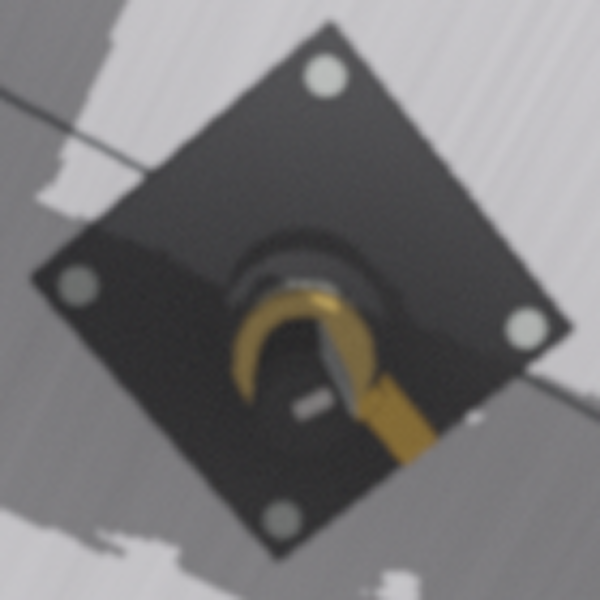

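Run:
```python
from h import *
C=cam('wrist'); f=lambda p,z: atz(C,np.array(p)*140/600+[255-.4,90-.4],z)
P=[f(p,.01) for p in((330,20),(573,326),(280,560),(32,277))]
print('centre',np.mean(P,0).round(4))
for i in range(4): d=P[(i+1)%4]-P[i]; print(np.hypot(*d[:2]).round(4),(np.arctan2(d[1],d[0])+i*np.pi/2).round(3))
B=[f(p,.012) for p in((326,76),(526,328),(282,520),(78,286))]; print('bolts',np.mean(B,0).round(4))
for i in range(4): d=B[(i+1)%4]-B[i]; print(np.hypot(*d[:2]).round(4),(np.arctan2(d[1],d[0])+i*np.pi/2).round(3))
a,b=f((295,411),.15),f((331,395),.15); d=b-a; print('line',a.round(4),b.round(4),np.arctan2(d[1],d[0]).round(3),np.hypot(*d[:2]))
# flat edges on top: and sleeve disc
for p in ((232,360),(378,360)): print('sleeve edge',f(p,.1).round(4))
print('pointer end',f((420,450),.065).round(4), f((420,450),.06).round(4))
goto((.547,.148,.31),0.36)
```

```text
centre [0.5456 0.1486 0.01  ]
0.1267 -0.377
0.1273 -0.369
0.1276 5.901
0.1267 5.908
bolts [0.546  0.1474 0.012 ]
0.1044 -0.382
0.1045 -0.38
0.1044 5.903
0.1047 5.903
line [0.5442 0.1461 0.15  ] [0.5497 0.1535 0.15  ] 0.93 0.009232042321138844
sleeve edge [0.5286 0.1392 0.1   ]
sleeve edge [0.5628 0.158  0.1   ]
pointer end [0.5927 0.1345 0.065 ] [0.5937 0.1335 0.06  ]
t 2.45 pos [0.542  0.1545 0.3091] jaw 0.501 -> 0.36 shift [ 8.1 -0.9  1.2] rot [ 0.06  8.08 -0.04] F [0.4 0.2 0.4] w 0.0869 q [ 0.08  0.35  1.48  0.    1.31 -0.42]
```

{"method": "drive_tool", "body": {
  "plan": [
    [8,-1,1,0,-8.2,0,60],
    [8,-1,1,0,-16.4,0,60],
    [8,-1,1,0,-24.6,0,60],
    [8,-1,1,0,-24.6,0,60],
    [8,-1,1,0,-24.6,0,60],
    [8,-1,1,0,-24.6,0,60],
    [8,-1,1,0,-24.6,0,60]
  ]
}}

```text
time: 3.15
position: [0.5478, 0.1471, 0.3104]
tool_rot: [0.671, -0.223, 0.223, -0.671]
ft_force: [-0.2, 0.1, 0.4]
grip_width: 0.06
```

```bash
cat > look.py <<'E'
from h import *
import sys
def look(tag,box,up,ts):
    goto((.547,.147,.2),0.93); C=cam('wrist'); im=camera('wrist'); cv2.imwrite(f'pics/{tag}.png',im); np.save(f'pics/{tag}.npy',np.array(list(C),dtype=object),allow_pickle=True)
    for t,z in ts:
        for r in mark_of('wrist',t)[:3]: print(t,np.round(r['location'],1),round(r['conf'],2),np.round(atz(C,r['location'],z),4))
    x0,x1,y0,y1=box; cv2.imwrite(f'pics/{tag}v.png',cv2.resize(im[y0:y1,x0:x1],None,fx=up,fy=up,interpolation=cv2.INTER_CUBIC))
    return C
E
python3 - <<'E'
from look import *
look('w4',(220,420,80,230),4,(('stand',0),('sleeve_top',.1),('stem_flat',.125)))
E
```

```text
t 3.15 pos [0.5478 0.1471 0.3104] jaw 0.9278 -> 0.93 shift [ -0.6 110.4  -0.6] rot [ 0.   -0.13 -0.  ] F [-0.2  0.1  0.4] w 0.06 q [ 0.07  0.36  1.47 -0.    1.32 -0.86]
stand [322.5 153.2] 0.72 [0.5444 0.145  0.    ]
stand [217.   21.8] 0.65 [0.3192 0.139  0.    ]
sleeve_top [324.6 170.3] 0.68 [0.5497 0.1446 0.1   ]
sleeve_top [110.9 224.3] 0.47 [ 0.4445 -0.1079  0.1   ]
stem_flat [179.8   1.6] 0.64 [0.3267 0.1358 0.125 ]
stem_flat [333.2 172.8] 0.61 [0.5533 0.1534 0.125 ]
```

View pics/w4v.png

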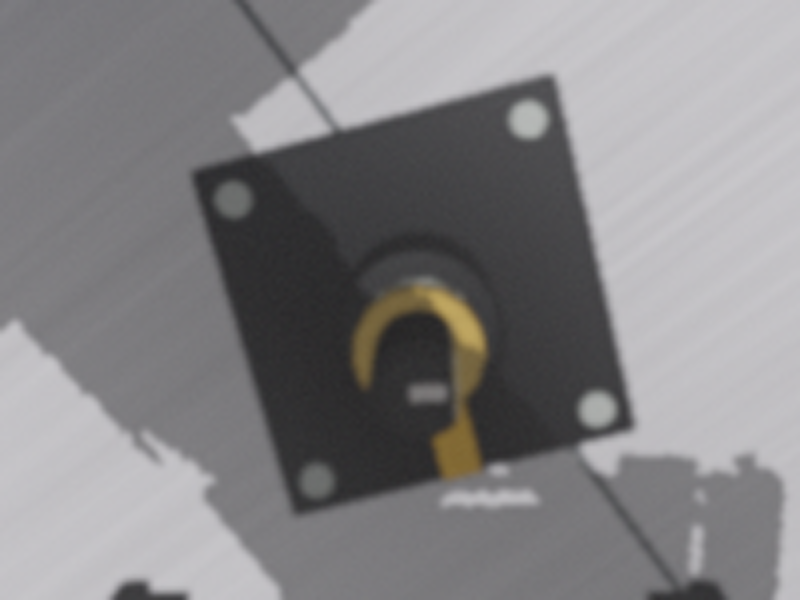

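Run:
```python
from h import *
C=tuple(np.load('pics/w4.npy',allow_pickle=True)); f=lambda p,z: atz(C,np.array(p)/4+[220-.4,80-.4],z)
B=[f(p,.012) for p in((529,119),(597,409),(316,482),(233,199))]; print('bolts',np.mean(B,0).round(4))
Q=[f(p,.01) for p in((554,75),(634,428),(296,514),(192,172))]; print('corners',np.mean(Q,0).round(4))
for B in(B,Q):
  for i in range(4): d=B[(i+1)%4]-B[i]; print(np.hypot(*d[:2]).round(4),(np.arctan2(d[1],d[0])+i*np.pi/2+.01).round(3))
a,b=f((408,393),.15),f((447,392),.15); d=b-a; print('line',a.round(4),b.round(4),np.arctan2(d[1],d[0]).round(3))
l,r=f((351,355),.1),f((488,355),.1); print('sleeve',l,r,(l+r)/2)
goto((.547,.147,.111),.93)
```

```text
bolts [0.5478 0.1456 0.012 ]
corners [0.5472 0.1462 0.01  ]
0.1046 -0.377
0.1048 -0.37
0.1051 5.905
0.1048 5.908
0.1273 -0.379
0.1272 -0.374
0.128 5.91
0.1279 5.904
line [0.5458 0.1438 0.15  ] [0.5514 0.1517 0.15  ] 0.954
sleeve [0.53599232 0.13019046 0.1       ] [0.5595381 0.161582  0.1      ] [0.54776521 0.14588623 0.1       ]
t 3.35 pos [0.548  0.1468 0.3104] jaw 0.928 -> 0.93 shift [ -0.9 199.4  -0.4] rot [ 0.   -0.11 -0.  ] F [ 0.4 -0.5 -0.1] w 0.0599 q [ 0.06  0.36  1.47  0.    1.32 -0.86]
```

{"method": "drive_tool", "body": {
  "plan": [
    [0,50,-3,0,0,0,60],
    [0,100,-3,0,0,0,60],
    [0,150,-3,0,0,0,60],
    [0,198,-3,0,0,0,60],
    [0,198,-3,0,0,0,60],
    [0,198,-3,0,0,0,60]
  ]
}}

```text
time: 3.95
position: [0.5463, 0.1444, 0.1123]
tool_rot: [0.671, -0.224, 0.223, -0.671]
ft_force: [-0.0, 0.5, 0.6]
grip_width: 0.06
```

Run:
```python
from h import *
goto((.5476-.0012,.1458-.0016,.111),.94)
```

```text
t 3.95 pos [0.5463 0.1444 0.1123] jaw 0.9282 -> 0.94 shift [ 0.2  1.3 -0.1] rot [ 0.05 -0.68 -0.07] F [-0.   0.5  0.6] w 0.06 q [ 0.06  0.6   1.68  0.    0.86 -0.87]
```

Close on the stem.

{"method": "drive_tool", "body": {
  "plan": [
    [0,0,0,0,0,0,30],
    [0,0,0,0,0,0,25],
    [0,0,0,0,0,0,15],
    [0,0,0,0,0,0,15],
    [0,0,0,0,0,0,15],
    [0,0,0,0,0,0,15]
  ],
  "newtons": 20
}}

```text
time: 4.55
position: [0.5473, 0.1455, 0.1131]
tool_rot: [-0.67, 0.223, -0.224, 0.672]
ft_force: [0.8, 3.7, 1.8]
grip_width: 0.022
```

Run:
```python
from h import *
goto((.5476-.002*np.cos(.385),.1458+.002*np.sin(.385),.112),-.385); print(get_obs()['moment'])
```

```text
t 4.55 pos [0.5473 0.1455 0.1131] jaw 0.9276 -> -0.385 shift [-1.8  1.1 -0.1] rot [-0.22 75.21 -0.09] F [0.8 3.7 1.8] w 0.022 q [ 0.06  0.6   1.68  0.    0.86 -0.87]
[ 0.48087191 -0.1963009   0.09415508]
```

{"method": "drive_tool", "body": {
  "plan": [
    [0.3,0,1.5,0,0,0,15],
    [0.3,0,1.6,0,8.4,0,15],
    [0.2,0,1.7,0,16.8,0,15],
    [0,0,1.9,0,25.2,0,15],
    [-0.1,0,2.0,0,33.6,0,15],
    [-0.4,0,2.2,0,42,0,15],
    [-0.7,0,2.4,0,50.4,0,15],
    [-1.1,0,2.6,0,58.8,0,15],
    [-1.5,0,2.8,0,67,0,15],
    [-1.9,0,3.0,0,75.2,0,15]
  ],
  "newtons": 40
}}

```text
time: 5.55
position: [0.5467, 0.1476, 0.1131]
tool_rot: [0.394, -0.587, 0.588, -0.394]
ft_force: [-0.2, -1.4, 3.8]
grip_width: 0.0214
```

{"method": "drive_tool", "body": {
  "plan": [
    [0,0,0,0,0,0,15],
    [0,0,0,0,0,0,15],
    [0,0,0,0,0,0,15]
  ]
}}

```text
time: 5.85
position: [0.5466, 0.1477, 0.1131]
tool_rot: [0.396, -0.586, 0.586, -0.396]
ft_force: [-0.5, -0.2, 5.6]
grip_width: 0.0217
```

Run:
```python
from h import *
goto((.5466,.1479,.112),-.386); print(get_obs()['moment'])
```

```text
t 5.85 pos [0.5466 0.1477 0.1131] jaw -0.3833 -> -0.386 shift [-0.2  1.1 -0.1] rot [-0.03  0.16  0.02] F [-0.5 -0.2  5.6] w 0.0217 q [ 0.07  0.6   1.68 -0.    0.86  0.45]
[-0.21655002  0.20430604 -0.14050995]
```

{"method": "drive_tool", "body": {
  "plan": [
    [0,0,0,0,0,0,60],
    [0,0,0,0,0,0,60],
    [0,0,0,0,0,0,60],
    [0,-50,0,0,0,0,60],
    [0,-100,0,0,0,0,60],
    [0,-150,0,0,0,0,60],
    [0,-198,0,0,0,0,60],
    [0,-198,0,0,0,0,60],
    [0,-198,0,0,0,0,60],
    [0,-198,0,0,0,0,60]
  ]
}}

```text
time: 6.85
position: [0.5452, 0.1478, 0.3086]
tool_rot: [-0.397, 0.587, -0.586, 0.394]
ft_force: [0.5, -0.3, 0.2]
grip_width: 0.0597
```

Run:
```python
from look import *
look('w5',(220,420,80,230),4,(('stand',0),('sleeve_top',.1),('stem_flat',.125)))
```

```text
t 6.85 pos [0.5452 0.1478 0.3086] jaw -0.3839 -> 0.93 shift [-1.000e-01  1.086e+02  2.400e+00] rot [ 2.300e-01 -7.528e+01 -4.000e-02] F [ 0.5 -0.3  0.2] w 0.0597 q [ 0.07  0.36  1.47 -0.    1.31  0.45]
stand [187.9 214.2] 0.91 [0.3164 0.14   0.    ]
stand [328.1 155.1] 0.79 [0.548  0.1435 0.    ]
sleeve_top [328.3 166.5] 0.82 [0.5485 0.1465 0.1   ]
sleeve_top [156.9 241.7] 0.57 [0.3164 0.1388 0.1   ]
stem_flat [334.1 174.9] 0.57 [0.5524 0.1403 0.125 ]
```

View pics/w5v.png

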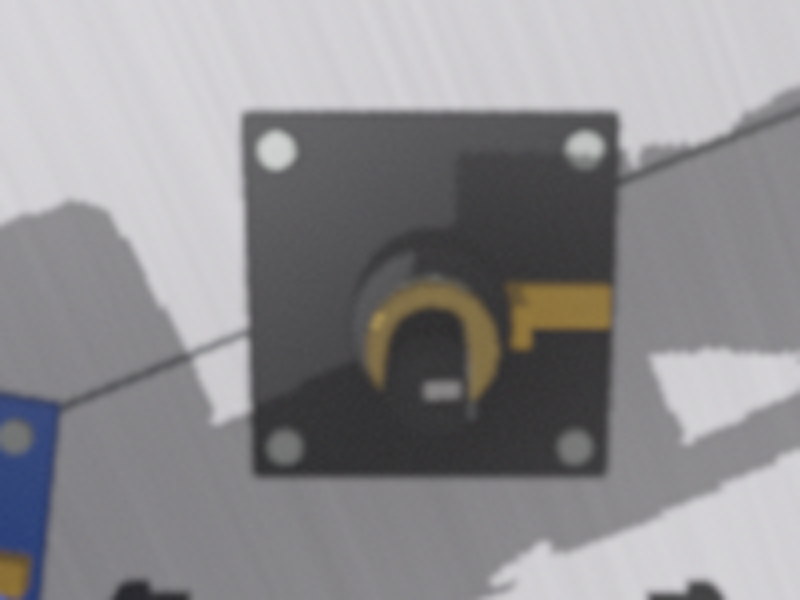

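Run:
```python
from h import *
goto((.503,-.141,.20),-1.02)
```

```text
t 7.05 pos [0.5457 0.1478 0.3085] jaw -0.384 -> -1.02 shift [283.6 108.8  69. ] rot [ 0.15 36.44  0.15] F [ 0.1  0.4 -0.9] w 0.0599 q [ 0.07  0.36  1.47 -0.    1.31  0.45]
```

{"method": "drive_tool", "body": {
  "plan": [
    [45,0,11,0,8,0,75],
    [90,0,22,0,16,0,75],
    [138,10,33,0,24,0,75],
    [184,30,45,0,32,0,75],
    [230,60,56,0,36.4,0,75],
    [274,85,67,0,36.4,0,75],
    [284,109,69,0,36.4,0,75],
    [284,109,69,0,36.4,0,75],
    [284,109,69,0,36.4,0,75],
    [284,109,69,0,36.4,0,75]
  ]
}}

```text
time: 8.05
position: [0.5048, -0.1405, 0.2022]
tool_rot: [0.192, -0.68, 0.68, -0.193]
ft_force: [1.1, -0.3, -0.5]
grip_width: 0.0752
```

{"method": "drive_tool", "body": {
  "plan": [
    [0,0,0,0,0,0,75],
    [0,0,0,0,0,0,75]
  ]
}}

```text
time: 8.25
position: [0.5048, -0.1404, 0.2025]
tool_rot: [0.193, -0.68, 0.681, -0.194]
ft_force: [-0.1, 0.4, -1.4]
grip_width: 0.0752
```

Run:
```python
from look import *
look('w6',(140,500,40,300),2.2,(('collar',0),('collar_screw',.011),('spacer',0),('bearing',0)))
```

```text
t 8.25 pos [ 0.5048 -0.1404  0.2025] jaw -1.0174 -> -2.2116 shift [-186.9    2.3 -222.3] rot [-5.000e-02  6.842e+01 -1.300e-01] F [-0.1  0.4 -1.4] w 0.0752 q [-0.48  0.42  1.71  0.    1.01  0.53]
collar [257.6 223.3] 0.91 [ 0.408 -0.109  0.   ]
collar [329.8 173.4] 0.76 [ 0.5034 -0.1497  0.    ]
collar_screw [272.8 210.6] 0.87 [ 0.4352 -0.1161  0.011 ]
collar_screw [332.2 147. ] 0.85 [ 0.5311 -0.1352  0.011 ]
spacer [328.9 238.3] 0.93 [ 0.4359 -0.1904  0.    ]
bearing [334.8  95.4] 0.6 [ 0.5782 -0.1094  0.    ]
```

View pics/w6v.png

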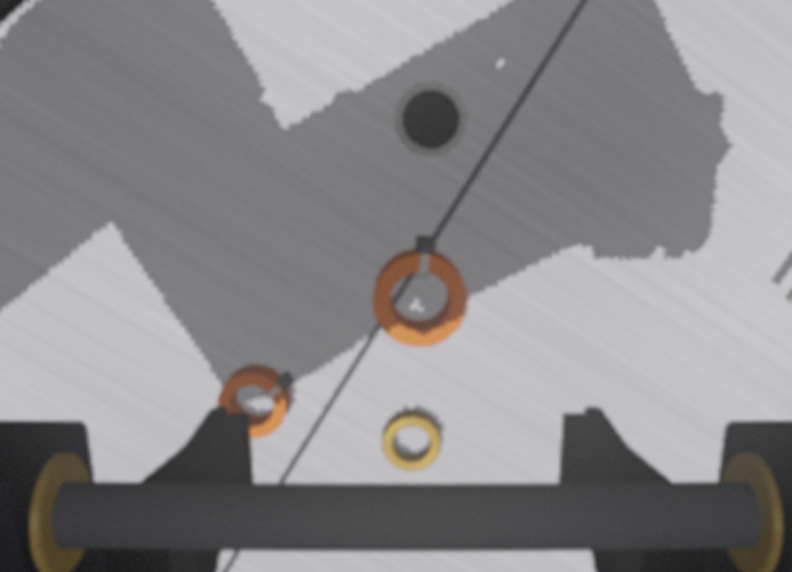

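Run:
```python
from h import *
C=tuple(np.load('pics/w6.npy',allow_pickle=True)); f=lambda p,z: atz(C,np.array(p)/2.2+[140-.3,40-.3],z)
im=cv2.imread('pics/w6.png'); hsv=cv2.cvtColor(im,cv2.COLOR_BGR2HSV)
m=((hsv[...,0]<20)&(hsv[...,1]>110)).astype(np.uint8); m[:,:300]=0; m[:140]=0; m[205:]=0; m[:,365:]=0
ys,xs=np.nonzero(m); print('mask',xs.min(),xs.max(),ys.min(),ys.max())
# fit top circle: project model outer circle, match the bottom/left/right extremes; optimise IoU with solid model
from scipy.optimize import minimize
cs=max(cv2.findContours(m,0,1)[0],key=cv2.contourArea); M=np.zeros_like(m); cv2.drawContours(M,[cs],-1,1,-1)
t=np.linspace(0,2*np.pi,90)
def cost(v):
    P=np.concatenate([np.c_[v[0]+.023*np.cos(t),v[1]+.023*np.sin(t),0*t+z] for z in(0,.022)])
    h=cv2.convexHull((proj(C,P)*16).round().astype(np.int32)); A=np.zeros((400,640),np.uint8); cv2.fillConvexPoly(A,h,255,cv2.LINE_AA,4)
    return np.abs(A/255.-M).sum()
r=minimize(cost,(.503,-.145),method='Nelder-Mead',options=dict(initial_simplex=[(.503,-.145),(.508,-.145),(.503,-.14)])); c=r.x; print(c,r.fun,M.sum())
for p,z in(((424.5,262),.022),((425,243),.016)):
    d=f(p,z)[:2]-c; print(np.arctan2(d[1],d[0]).round(3),np.hypot(*d).round(4))
goto((*c,.012),.55-np.pi/2)
```

```text
mask 310 350 155 196
[ 0.50313306 -0.14919504] 903.6588235294118 732
0.406 0.0205
0.436 0.0287
t 8.5 pos [ 0.5042 -0.1409  0.2017] jaw -1.0187 -> -1.0208 shift [  5.3 189.7   6.4] rot [-0.03  0.12 -0.02] F [-0.7  0.2 -0.1] w 0.0752 q [-0.49  0.42  1.71  0.    1.01  0.53]
```

Run:
```python
from h import *
from scipy.optimize import minimize
C=tuple(np.load('pics/w6.npy',allow_pickle=True)); f=lambda p,z: atz(C,np.array(p)/2.2+[140-.3,40-.3],z)
im=cv2.imread('pics/w6.png'); hsv=cv2.cvtColor(im,cv2.COLOR_BGR2HSV)
m=((hsv[...,0]<20)&(hsv[...,1]>90)).astype(np.uint8); m[:,:300]=0; m[:140]=0; m[205:]=0; m[:,365:]=0
ys,xs=np.nonzero(m); print(m.sum()); M=np.zeros_like(m); cv2.fillConvexPoly(M,cv2.convexHull(np.c_[xs,ys].astype(np.int32)),1)
t=np.linspace(0,2*np.pi,90)
def cost(v):
    P=np.concatenate([np.c_[v[0]+.023*np.cos(t),v[1]+.023*np.sin(t),0*t+z] for z in(0,.022)])
    h=cv2.convexHull((proj(C,P)*16).round().astype(np.int32)); A=np.zeros((400,640),np.uint8); cv2.fillConvexPoly(A,h,255,cv2.LINE_AA,4)
    return np.abs(A/255.-M).sum()
r=minimize(cost,(.503,-.145),method='Nelder-Mead',options=dict(initial_simplex=[(.503,-.145),(.508,-.145),(.503,-.14)])); c=r.x; print(c,r.fun,M.sum())
for p,z in(((424.5,262),.022),((425,243),.016)):
    d=f(p,z)[:2]-c; print(np.arctan2(d[1],d[0]).round(3),np.hypot(*d).round(4))
print(proj(C,[[*c,.022]]), f((420.5,298),.022))
goto((*c,.012),.5-np.pi/2)
```

```text
868
[ 0.50386048 -0.14948837] 208.58039215686273 1429
0.434 0.0199
0.456 0.0281
[[330.31442182 177.26499808]] [ 0.50609364 -0.14874749  0.022     ]
t 8.5 pos [ 0.5042 -0.1409  0.2017] jaw -1.0187 -> -1.0708 shift [  4.8 189.7   7. ] rot [-0.03  2.98 -0.02] F [-0.7  0.2 -0.1] w 0.0752 q [-0.49  0.42  1.71  0.    1.01  0.53]
```

{"method": "drive_tool", "body": {
  "plan": [
    [4,40,7,0,6,0,70],
    [4,85,7,0,6,0,70],
    [4,130,7,0,6,0,70],
    [4,165,7,0,6,0,70],
    [4,180,7,0,6,0,70],
    [4,190,7,0,6,0,70],
    [4,196,7,0,6,0,70],
    [4,196,7,0,6,0,70],
    [4,196,7,0,6,0,70]
  ]
}}

```text
time: 9.4
position: [0.505, -0.1496, 0.0062]
tool_rot: [0.156, -0.689, 0.69, -0.157]
ft_force: [-0.5, -1.1, 0.4]
grip_width: 0.0703
```

Run:
```python
from look import *
goto((.5048,-.149,.005),-1.126)
look('w7',(140,500,100,370),2.2,())
```

```text
t 9.4 pos [ 0.505  -0.1496  0.0062] jaw -1.124 -> -1.126 shift [-0.1  1.2 -0.7] rot [-0.09  0.11 -0.06] F [-0.5 -1.1  0.4] w 0.0703 q [-0.5   0.75  1.83  0.    0.56  0.62]
t 9.4 pos [ 0.505  -0.1496  0.0062] jaw -1.124 -> -2.2116 shift [-166.2 -194.  -249.1] rot [-4.000e-02  6.231e+01 -1.100e-01] F [-0.5 -1.1  0.4] w 0.0703 q [-0.5   0.75  1.83  0.    0.56  0.62]
```

View pics/w7v.png

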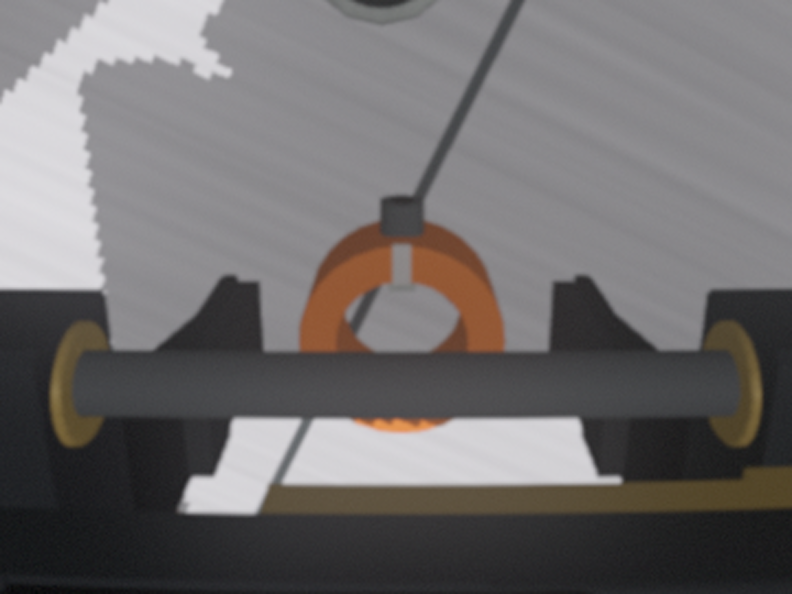

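Run:
```python
from h import *
C=tuple(np.load('pics/w7.npy',allow_pickle=True)); f=lambda p,z: atz(C,np.array(p)/2.2+[140-.3,100-.3],z)
o=get_obs(); Rt=R.from_quat(o['tool_rot']).inv()
for p,z in(((402,431),.022),((401.5,244),.022),((401.5,287),.022),((301,345),.022),((504,345),.022)):
    P=f(p,z); print(P.round(4),(Rt.apply(P-np.array([.505,-.1496,.0062]))*1000).round(1))
```

```text
[ 0.4844 -0.1588  0.022 ] [ 22.6 -15.8  -0.6]
[ 0.5253 -0.1392  0.022 ] [-22.8 -15.8  -0.6]
[ 0.5165 -0.1434  0.022 ] [-13.  -15.8  -0.6]
[ 0.4944 -0.1292  0.022 ] [  0.7 -15.8 -22.9]
[ 0.5138 -0.1698  0.022 ] [  0.8 -15.8  22.1]
```

{"method": "drive_tool", "body": {
  "plan": [
    [0,1.5,-0.5,0,0,0,55],
    [0,1.5,-0.5,0,0,0,45],
    [0,1.5,-0.5,0,0,0,35],
    [0,1.5,-0.5,0,0,0,35],
    [0,1.5,-0.5,0,0,0,35],
    [0,1.5,-0.5,0,0,0,35]
  ],
  "newtons": 40
}}

```text
time: 10.05
position: [0.5042, -0.1489, 0.0041]
tool_rot: [0.157, -0.689, 0.69, -0.157]
ft_force: [-0.9, 0.4, 3.3]
grip_width: 0.0456
```

{"method": "drive_tool", "body": {
  "plan": [
    [0,-20,0,0,0,0,35],
    [0,-65,0,0,0,0,35],
    [0,-110,0,0,0,0,35],
    [0,-155,0,0,0,0,35],
    [0,-195,0,0,0,0,35],
    [0,-195,0,0,0,0,35],
    [0,-195,0,0,0,0,35]
  ]
}}

```text
time: 10.75
position: [0.504, -0.1488, 0.1994]
tool_rot: [0.156, -0.689, 0.69, -0.157]
ft_force: [0.1, 0.6, -0.6]
grip_width: 0.0454
```

Run:
```python
from h import *
goto((.5485,.147,.20),-.385-np.pi/2)
```

```text
t 10.75 pos [ 0.504  -0.1488  0.1994] jaw -1.1239 -> -1.9558 shift [-167.9   -0.7 -247.5] rot [-4.000e-02  4.766e+01 -7.000e-02] F [ 0.1  0.6 -0.6] w 0.0454 q [-0.5   0.42  1.71 -0.    1.01  0.62]
```

{"method": "drive_tool", "body": {
  "plan": [
    [-24,0,-35,0,7,0,35],
    [-48,0,-70,0,14,0,35],
    [-72,0,-105,0,21,0,35],
    [-96,0,-141,0,28,0,35],
    [-120,0,-177,0,35,0,35],
    [-144,0,-212,0,42,0,35],
    [-168,0,-248,0,47.7,0,35],
    [-168,0,-248,0,47.7,0,35],
    [-168,0,-248,0,47.7,0,35],
    [-168,0,-248,0,47.7,0,35]
  ]
}}

```text
time: 11.75
position: [0.5472, 0.1465, 0.1971]
tool_rot: [-0.134, -0.693, 0.695, 0.137]
ft_force: [0.6, -0.2, -0.4]
grip_width: 0.0459
```

Run:
```python
from look import *
goto((.5485,.147,.16),-.385-np.pi/2)
look('w8',(160,480,120,360),2.4,())
im=camera('side'); cv2.imwrite('pics/s8.png',im)
```

```text
t 11.75 pos [0.5472 0.1465 0.1971] jaw -1.9565 -> -1.9558 shift [-1.2 37.1 -1. ] rot [-0.12 -0.04  0.19] F [ 0.6 -0.2 -0.4] w 0.0459 q [ 0.06  0.48  1.61 -0.    1.06  2.02]
t 11.75 pos [0.5472 0.1465 0.1971] jaw -1.9565 -> -2.2116 shift [ 0.4 -2.9 -0.4] rot [-0.15 14.62  0.18] F [ 0.6 -0.2 -0.4] w 0.0459 q [ 0.06  0.48  1.61 -0.    1.06  2.02]
```

View pics/w8v.png

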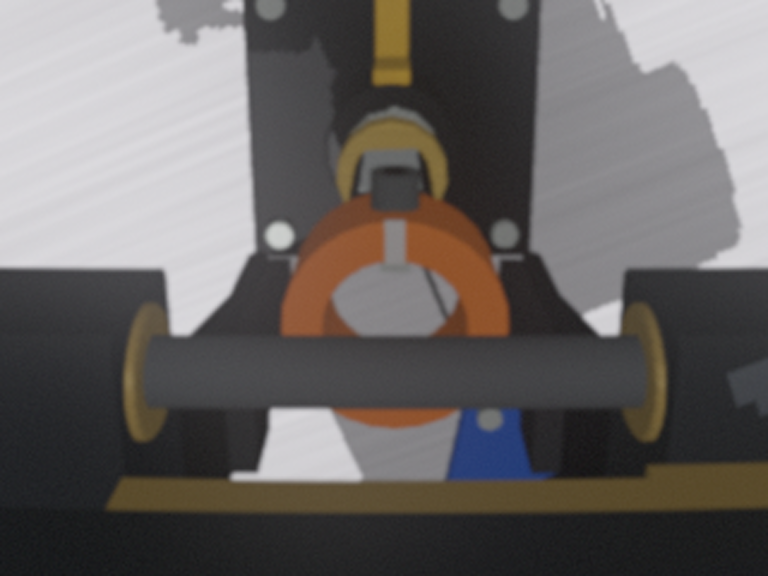

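{"method": "drive_tool", "body": {
  "plan": [
    [-1.2,15,-0.8,0,0,0,35],
    [-1.2,30,-0.8,0,0,0,35],
    [-1.2,37,-0.8,0,0,0,35],
    [-1.2,37,-0.8,0,0,0,35],
    [-1.2,37,-0.8,0,0,0,35]
  ]
}}

```text
time: 12.35
position: [0.5502, 0.1471, 0.1621]
tool_rot: [0.136, 0.694, -0.694, -0.136]
ft_force: [0.3, -0.4, -1.7]
grip_width: 0.0455
```

Run:
```python
from look import *
goto((.5485,.147,.15),-.385-np.pi/2)
C=tuple(np.load('pics/w8.npy',allow_pickle=True)); f=lambda p,z: atz(C,np.array(p)/2.4+[160-.3,120-.3],z)
Rt=C[3]@np.array(get_calibration('wrist')['tool_from_camera'])[:3,:3].T
for p,z in(((395.5,427),.1971+.0179),((395.5,220),.215),((395.5,268),.215),((282,325),.215),((509,325),.215),((338,172),.1),((448,172),.1),((393,118),.1)):
    P=f(p,z); print((Rt.T@(P-np.array([.5472,.1465,.1971]))*1000).round(1))
```

```text
t 12.35 pos [0.5502 0.1471 0.1621] jaw -1.9574 -> -1.9558 shift [ 1.5 12.1  0.8] rot [ 0.01 -0.09 -0.02] F [ 0.3 -0.4 -1.7] w 0.0455 q [ 0.07  0.53  1.63 -0.    0.98  2.02]
[ 21.8 -17.8   1.2]
[-23.8 -18.    1.2]
[-13.9 -17.9   1.2]
[ -1.7 -18.  -21.4]
[ -1.6 -17.9  23.9]
[ -2.1  97.1 -18. ]
[-2.1 97.1 19.2]
[-20.7  97.    0.6]
```

{"method": "drive_tool", "body": {
  "plan": [
    [1.6,0,0.9,0,0,0,35],
    [1.6,0,0.9,0,0,0,35],
    [1.6,3,0.9,0,0,0,35],
    [1.6,6,0.9,0,0,0,35],
    [1.6,9,0.9,0,0,0,35],
    [1.6,12,0.9,0,0,0,35],
    [1.6,14,0.9,0,0,0,35],
    [1.6,14,0.9,0,0,0,35]
  ]
}}

```text
time: 13.15
position: [0.5478, 0.1475, 0.1474]
tool_rot: [-0.135, -0.694, 0.694, 0.136]
ft_force: [0.3, -0.1, -1.0]
grip_width: 0.0456
```

Run:
```python
from h import *
goto((.5485,.147,.14),-.385-np.pi/2); print(get_obs()['moment'].round(2))
```

```text
t 13.15 pos [0.5478 0.1475 0.1474] jaw -1.9565 -> -1.9558 shift [-0.9  7.4  0.1] rot [-0.03 -0.04  0.05] F [ 0.3 -0.1 -1. ] w 0.0456 q [ 0.07  0.55  1.65 -0.    0.94  2.02]
[0.04 0.15 0.02]
```

{"method": "drive_tool", "body": {
  "plan": [
    [-0.4,5,0,0,0,0,35],
    [-0.4,10,0,0,0,0,35],
    [-0.4,15,0,0,0,0,35],
    [-0.4,20,0,0,0,0,35],
    [-0.4,25,0,0,0,0,35],
    [-0.4,30,0,0,0,0,35],
    [-0.4,35,0,0,0,0,35],
    [-0.4,35,0,0,0,0,35]
  ]
}}

```text
time: 13.95
position: [0.5478, 0.1473, 0.112]
tool_rot: [-0.135, -0.694, 0.694, 0.136]
ft_force: [-0.2, -0.2, -0.7]
grip_width: 0.0455
```

Run:
```python
from h import *
goto((.5485,.147,.104),-.385-np.pi/2); print(get_obs()['moment'].round(2))
```

```text
t 13.95 pos [0.5478 0.1473 0.112 ] jaw -1.9566 -> -1.9558 shift [-0.7  8.  -0. ] rot [-0.04 -0.04  0.09] F [-0.2 -0.2 -0.7] w 0.0455 q [ 0.07  0.6   1.68 -0.    0.87  2.02]
[-0.02  0.23 -0.01]
```

{"method": "drive_tool", "body": {
  "plan": [
    [0,4,0,0,0,0,35],
    [0,8,0,0,0,0,35],
    [0,10,0,0,0,0,35],
    [0,12,0,0,0,0,35],
    [0,14,0,0,0,0,35],
    [0,15,0,0,0,0,35],
    [0,15,0,0,0,0,35],
    [0,15,0,0,0,0,35]
  ],
  "newtons": 60
}}

```text
time: 14.75
position: [0.5485, 0.1473, 0.0986]
tool_rot: [0.136, 0.694, -0.694, -0.135]
ft_force: [-1.6, -0.7, 6.0]
grip_width: 0.0453
```

{"method": "drive_tool", "body": {
  "plan": [
    [0,1,0,0,0,0,35],
    [0,2,0,0,0,0,35],
    [0,3,0,0,0,0,35],
    [0,4,0,0,0,0,35],
    [0,4,0,0,0,0,35],
    [0,4,0,0,0,0,35]
  ]
}}

```text
time: 15.35
position: [0.5486, 0.1473, 0.095]
tool_rot: [0.136, 0.694, -0.694, -0.135]
ft_force: [-1.9, -0.2, 8.6]
grip_width: 0.0452
```

Run:
```python
from h import *
goto((.5485,.147,.094),-.385-np.pi/2); print(get_obs()['moment'].round(2))
```

```text
t 15.35 pos [0.5486 0.1473 0.095 ] jaw -1.9564 -> -1.9558 shift [-0.1  1.   0.3] rot [ 0.02 -0.03 -0.04] F [-1.9 -0.2  8.6] w 0.0452 q [ 0.07  0.63  1.69 -0.    0.83  2.02]
[-0.08  0.62  0.01]
```

Nearly at the stop; press further until the force rises past the spring's 10.5 N.

{"method": "drive_tool", "body": {
  "plan": [
    [0,1,0,0,0,0,35],
    [0,2,0,0,0,0,35],
    [0,3,0,0,0,0,35],
    [0,3,0,0,0,0,35],
    [0,3,0,0,0,0,35]
  ]
}}

```text
time: 15.85
position: [0.5486, 0.1473, 0.0939]
tool_rot: [0.136, 0.694, -0.694, -0.135]
ft_force: [-5.8, -0.9, 20.1]
grip_width: 0.0455
```

{"method": "drive_tool", "body": {
  "plan": [
    [0,1,0,0,0,0,35],
    [0,2,0,0,0,0,35],
    [0,3,0,0,0,0,35],
    [0,3,0,0,0,0,35],
    [0,3,0,0,0,0,35]
  ]
}}

```text
time: 16.35
position: [0.5487, 0.1473, 0.0938]
tool_rot: [0.136, 0.694, -0.694, -0.134]
ft_force: [-9.4, -1.7, 37.8]
grip_width: 0.0455
```

{"method": "drive_tool", "body": {
  "plan": [
    [0,-2,0,0,0,0,35],
    [0,-2,0,0,0,0,35],
    [0,-2,0,0,0,0,35]
  ]
}}

```text
time: 16.65
position: [0.5487, 0.1473, 0.0939]
tool_rot: [0.136, 0.694, -0.694, -0.135]
ft_force: [-6.7, -0.2, 26.1]
grip_width: 0.0453
```

Run:
```python
from look import *
look('w9',(200,440,140,320),3.3,())
```

```text
t 16.65 pos [0.5487 0.1473 0.0939] jaw -1.956 -> -2.2116 shift [   1.2 -106.1    0.9] rot [ 0.04 14.64 -0.11] F [-6.7 -0.2 26.1] w 0.0453 q [ 0.07  0.63  1.69 -0.    0.82  2.02]
```

View pics/w9v.png

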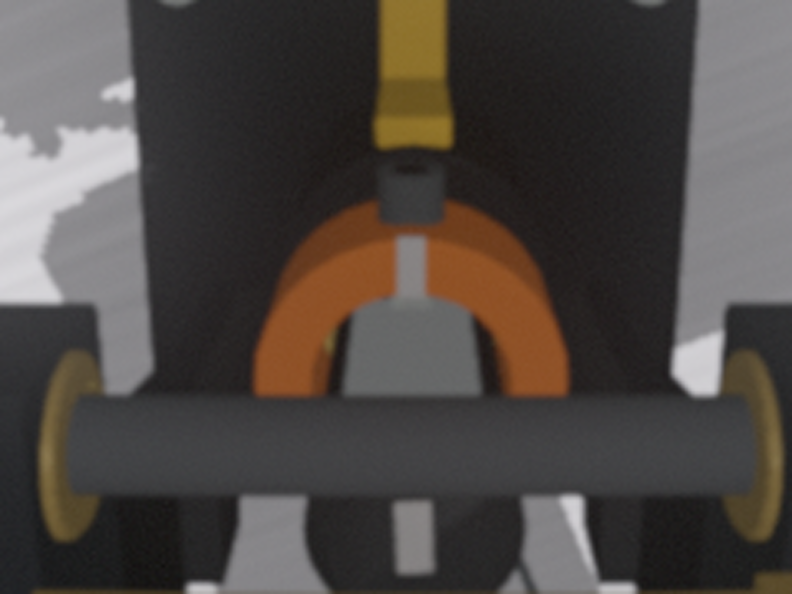

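Run:
```python
from look import *
C=tuple(np.load('pics/w9.npy',allow_pickle=True)); im=cv2.imread('pics/w9.png',0).astype(float)
L=[]
for y in range(294,313):
    r=im[y,310:342]; w=np.clip(r-75,0,None); print(y,round(310+(w*np.arange(32)).sum()/w.sum(),2),int(r.max()),end='; '); L.append(atz(C,(310+(w*np.arange(32)).sum()/w.sum(),y),.15))
L=np.array(L)[2:-3]; d=L[0]-L[-1]; print('\nline',np.arctan2(d[1],d[0]),np.hypot(*d[:2]))
f=lambda p,z: atz(C,np.array(p)/3.3+[200-.35,140-.35],z)
for a,b,z in(((153,370),(130,0),.01),((672,370),(698,0),.01),((396,300),(397,236),.112),((426,300),(426,236),.112)):
    d=f(b,z)-f(a,z); print(np.arctan2(d[1],d[0]).round(3),np.hypot(*d[:2]).round(4))
```

```text
294 324.61 133; 295 324.64 133; 296 324.72 133; 297 324.83 133; 298 324.88 133; 299 324.9 132; 300 324.89 132; 301 324.96 132; 302 325.06 131; 303 325.17 131; 304 325.13 132; 305 325.09 131; 306 325.11 131; 307 325.11 131; 308 325.2 131; 309 325.25 132; 310 325.32 131; 311 325.28 131; 312 325.13 126; 
line -0.35000104711438546 0.00557725277331825
-0.392 0.0909
-0.387 0.0909
-0.404 0.0095
-0.382 0.0095
```

Run:
```python
from h import *
C=tuple(np.load('pics/w5.npy',allow_pickle=True)); im=cv2.imread('pics/w5.png',0).astype(float)
L=[]
for x in range(326,335):
    r=im[170:186,x]; w=np.clip(r-75,0,None); y=170+(w*np.arange(16)).sum()/w.sum(); print(x,y.round(2),r.max(),end='; '); L.append(atz(C,(x,y),.15))
L=np.array(L); d=L[-1]-L[0]; print('\nline',np.arctan2(d[1],d[0]))
f=lambda p,z: atz(C,np.array(p)/4+[220-.4,80-.4],z)
for a,b,z in(((243,113),(618,116),.01),((255,475),(606,474),.01),((277,150),(586,149),.012),((286,447),(575,447),.012)):
    d=f(b,z)-f(a,z); print(np.arctan2(d[1],d[0]).round(3))
# flat front face in w9: bottom/top edges, symmetric edges
C=tuple(np.load('pics/w9.npy',allow_pickle=True)); 
P=np.array([.5487,.1473,.0])
for th in(-.35,-.387):
    n=np.array([np.cos(th),np.sin(th),0]); t=np.array([-n[1],n[0],0]); 
    print(th,((proj(C,[P+.009*n+s*.0094*t+[0,0,z] for z in(.113,.125) for s in(1,-1)])-[200,140])*3.3).round(1).tolist())
```

```text
326 177.2 110.0; 327 177.23 127.0; 328 177.21 132.0; 329 177.16 133.0; 330 177.04 131.0; 331 177.04 132.0; 332 177.02 132.0; 333 177.01 129.0; 334 176.95 114.0; 
line -0.3519928582391914
-0.392
-0.381
-0.381
-0.384
-0.35 [[333.6, 338.5], [465.8, 334.2], [327.6, 375.7], [470.3, 371.0]]
-0.387 [[335.8, 336.3], [468.1, 336.4], [330.0, 373.2], [472.8, 373.4]]
```

Run:
```python
from h import *
o=get_obs(); print(o['time'],o['position'],o['ft_force'],o['grip_width']); print(hand_in())
```

```text
16.7 [0.54862963 0.14733781 0.09388611] [-6.79789294 -1.211396   26.19743645] 0.045353268593875534
the job is handed in; nothing more can be done
None
```

I turned the stem so its flat faces the pointer's way, slid the larger orange collar down over it with the screw on the flat, and pressed the sleeve to its stop. I handed in at 16.7 s, still gripping the collar and holding it down.

**Last checks**
- **Press:** the collar's underside is about 90 mm above the bench, where the stop should be. Commanding the arm a further 3 mm down moved the tool only 0.1 mm while the force rose from 20 to 38 N. I then backed off to a steady hold of about 26 N, against a spring force of 10.5 N. There is also a sideways force of about 7 N.
- **Grip:** the opening is 45.3 mm on the 46 mm collar, at 60 N, with no slip seen.
- **Fit:** the last wrist picture shows the set-screw on the flat and lined up with the pointer.
- **Stem angle:** the checks disagreed slightly. The gripper read −0.383 rad while pinching the flat, against about −0.387 rad for the pointer. The white line on the stem's top measured about −0.35 rad, both before and after fitting the collar. So the flat may be up to about 0.035 rad (2°) off square, and I left it there.
- **Other things:** I moved nothing else on purpose, but I took no last picture of the rest of the bench to confirm it.

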